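Let off the ratchet jar clamp and stand the jar in the tray

ROBOT

A 6-joint arm with a two-finger parallel gripper is mounted at the origin on the work surface. World frame = base frame: x ahead of the robot, y to its left, z up, the work surface at z = 0. Lengths are in m, angles in rad, forces in N, time in s.
With the tool pointing down it reaches from about 0.425 to 1.125 m from the base axis. Payload 14.9 kg.
Tool frame: the origin (TCP) lies midway between the tips of the shut fingers; the grasp point (between the pads) lies 19 mm behind it; z points along the fingers, x is the direction in which the jaws open and shut, and the axes are right-handed (so a half turn about z gives the same grasp; the last joint's range is limited). The gripper opens to 91 mm and grips with 3 to 60 N. Pads are 32 mm wide; open, the fingers measure 118 mm over their backs; the gripper's body (76 mm by 178 mm) begins 60 mm behind the grasp point.
Start: joints at [1.149, 0.379, 1.734, -0, 1.028, -0.033], TCP at [0.265, 0.648, 0.184] pointing down, gripper open.
Joint ranges: [-2.77, 2.77], [-0.74, 2.19], [0, 2.66], [-1.06, 4.2], [0.31, 2.87], [-3.08, 3.08]. Speed limits (rad/s): [1.89, 1.89, 2.39, 3.14, 3.14, 3.14].

INTERFACE

Orientations are given as a 3x3 rotation matrix whose columns are the frame's x, y, z axes.
In Python, from station import r gives the robot as it stands.
- The arm moves only by the shell command python3 -m crank 'ROWS'. ROWS is JSON, a list of rows, each a list of 5 numbers: the closure, from 0 (fully open) to 1 (shut), then the shift along the tool's x, y, z in mm, then the turn about the tool's z in degrees. In form: [[jaw, dx, dy, dz, roll], ...]. A call has exactly 8 rows; each row is the pose to reach, as a shift and turn from the pose commanded when the call began, along the tool's axes at that moment; what a row does not reach only later rows make up. A row lasts 1/8 s, in which the tool goes at most 62.5 mm and 10.7 degrees, less where a joint would pass 70% of its speed; a pose out of reach is approached as far as the arm can. A call with a gripper value outside its range is refused whole. The fingers move at their own pace and stop on an object; the grip force is fixed at half the most. Time passes only in rows, so rows that repeat a pose let the fingers close, or fill a call up. It gives the time, the measured TCP pose, the force and the opening at its end, in the units of the state.
- r.sense(): the state, without advancing time (a new reading comes with each control period).
- r.snapshot(name): name is "scene" or "side" or "wrist"; returns the picture (420x560x3 uint8, red, green, blue); there is no depth.
- r.camera_info(name): a dict with "fx", "fy", "cx", "cy" (pixels), "R" (3x3) and "t" (3): a world point X has camera coordinates R X + t. Camera axes: x right, y down, z forward; pixel columns grow to the right and rows downward; lengths in m; the calibration is good to about 2 mm. The wrist camera is an equidistant fisheye: a pixel r from the principal point sees the ray r / f radians off the axis. A picture is of the moment at which its call begins: read the wrist's pose just before it. camera_info takes no time and is no camera call; for the wrist camera it gives the pose at the moment of the call.
- r.job_done(): hands the job in, once; it reports no verdict.
The state is a dict: "clock": time; "qpos": joint angles; "dq": joint speeds; "effort": joint torques, N m; "position": TCP position; "orientation": TCP orientation; "wrist_force": force on the tool from outside, world axes, zero at the start; "ft_torque": the same for the moment, N m; "gripper_width": finger opening in m.
Only numpy, scipy, OpenCV 4.12 (cv2) and the standard library are available. Lean on these libraries where they do the work, as an engineer would, in place of code of your own. Each camera call takes 0.05 s, during which the arm holds its last target.

TASK

The filled jar is held in the ratchet clamp. Push the pin of the sprung pawl to hold its nose off the ratchet wheel, only just clear and no more than lightly touching its rubber stop, until the jaw has run all the way back, and let the pawl drop back into the teeth. Then lift the jar out and set it down gently, upright, in the metal tray, leaving the other things on the table where they are.

Things in the scene. Friction and masses are not known exactly. Their poses are not given: they have to be found in the camera images.
- clamp: bench jar clamp, screwed down; painted base plate 124 mm (x) by 235 mm (y -130 to +105) by 14 mm thick. Origin on the underside; x across, y along, z up. Fixed V jaw (top at z 56 mm) at y +59 to +101; the jar stands on the plate at x 0, y +45; the moving jaw (52 mm wide, top at z 53 mm) presses on it from the -y side with a sprung rubber pad. Gear housing and wheel at y -65.
- pawl_block: dark steel block, 20 by 24 mm, carrying the pawl's pivot; bolted to the plate through a slot near clamp x 38, y -100 mm. Origin on the pivot axis at table height, axes as the clamp's. It is set up to 2.3 mm nearer to or farther from the wheel (clamp x), so the nose dips 1.9 to 6.5 mm into the teeth.
- pin_top (a point): centre of the top of the upright release pin on the pawl's tail: steel, 10 mm diameter, z 54 to 84 mm, 40 mm from the pivot towards the clamp's -y. Pushing it towards the clamp's -x swings the nose off the loaded wheel: it takes 7 to 11 N to slide the nose out (1 to 7 mm of travel, by setting), then it gives suddenly and 3 to 5 N hold it; the stop is met about 2 mm further on.
- pawl (a joint): the pawl, a flat steel rocker (z 46 to 54 mm) whose nose lies 35 mm from the pivot towards +y, on the wheel's +x side. Swing in rad: 0 seated in the teeth, growing as the nose is lifted off. Its spring drops it back when let go (it may then rest at up to 0.03).
- stop_face (a point): centre of the face of the rubber stop button, 10 mm diameter, on the clamp's +x edge beside the pawl's nose, z 50 mm, facing the clamp's -x. It limits the pawl's swing and yields 1 mm per 15 N. The pawl must not press on it with more than 6 N (some 9 N at the pin once the nose is off the wheel).
- stop_button: the rubber stop button itself; the body's origin lies at the clamp's origin.
- jaw (a joint): how far the moving jaw has run back in m: 0 clamped, 0.0203 fully back. With the pawl held off it runs back by itself, damped, in about 2 s.
- jar: the filled jar in the clamp: frosted plastic body, grey from the dark paste inside, 56 mm diameter, 60 mm high, white ribbed screw lid on top 58 mm diameter, 18 mm high (78 mm in all, 0.11 to 0.23 kg). Origin at the centre of its underside, z up.
- tray: shallow square metal tray, fixed, 150 by 150 by 12 mm, walls and floor 4 mm thick. Origin at the centre of its underside.
- tray_in (a point): centre of the tray's inner floor; axes as the tray's.
- spare_jar: bystander: another closed jar of the same kind, standing on the table.
- beaker: bystander: white plastic beaker, 80 mm diameter, 95 mm high.
- jar_lid: bystander: loose white lid lying on the table, 58 mm diameter, 18 mm high.
- wheel_hub (a point): centre of the top face of the steel ratchet wheel on its upright shaft (clamp x 0, y -65, z 54 mm): 32 mm tip radius, 18 saw teeth 7.5 mm deep, 8 mm thick; above it the black lobed tightening knob, 23 mm radius, z 64 to 82 mm. A spring pulls the jaw back and would turn the wheel clockwise seen from above; the pawl stops it.
Mind the look-alikes: they are no part of the job. What is shaped like the jar but pink or purple is not meant.

How it is judged:
By the outcome, as a careful person would: the job done as asked, in the order asked, and still so for the second after the job is handed in, with the robot touching nothing.
It also fails if it takes over 72 s, if anything falls off the work surface, if the arm or the gripper's body presses on something with over 40 N, if the wrist force passes 120 N, or if a joint passes its speed limit or range.

## Working session

There is one attempt and no reset: what is moved stays moved. The work goes in short steps, Python scripts to look and compute and a shell command to move; the robot and the scene stay as the last step left them, time stands still between calls to the robot, and variables do not carry over. Pictures are saved under pics/ and viewed, and the job is handed in when it is done.

```bash
ls; mkdir -p pics
python3 - <<'E'
from station import r
import cv2
s=r.sense(); print(s)
for n in("scene","side","wrist"):
    ci=r.camera_info(n); print(n,ci)
    im=r.snapshot(n); cv2.imwrite(f"pics/{n}0.png",im[:,:,::-1])
E
```

```text
pics
{'clock': 0.0, 'qpos': array([ 1.14869741e+00,  3.79426756e-01,  1.73474693e+00,  5.17228276e-06,
        1.02851363e+00, -3.32716286e-02]), 'dq': array([-0.00081503, -0.0007232 ,  0.00046066, -0.00086319, -0.00073266,
        0.00148073]), 'effort': array([ 2.68060161e-03, -7.63705444e+01, -4.34388757e+01,  6.51461771e-02,
        4.23663610e-02, -9.26181474e-05]), 'position': array([0.26518768, 0.64737434, 0.18299232]), 'orientation': array([[ 3.79105729e-01,  9.25353252e-01, -4.52500815e-04],
       [ 9.25352716e-01, -3.79105997e-01, -9.96775553e-04],
       [-1.09391527e-03, -4.08395358e-05, -9.99999401e-01]]), 'wrist_force': array([0.95389078, 0.02844992, 0.07715525]), 'ft_torque': array([0.06431695, 0.06821387, 0.01324983]), 'gripper_width': 0.09084834828865081}
scene {'fx': 510.87113104386145, 'fy': 510.87113104386145, 'cx': 273.6407430836776, 'cy': 203.65479478505623, 'R': array([[ 0.37260733,  0.92785301, -0.01589248],
       [ 0.6908973 , -0.28880257, -0.6627624 ],
       [-0.61953588,  0.23597006, -0.74866109]]), 't': array([-0.23950293, -0.31183762,  1.67503693])}
side {'fx': 406.63090676279836, 'fy': 406.63090676279836, 'cx': 277.5933114506497, 'cy': 209.8900479582285, 'R': array([[ 0.93082036, -0.36546031,  0.00349565],
       [-0.25582124, -0.65834297, -0.70791244],
       [ 0.26101524,  0.65804505, -0.70629155]]), 't': array([-0.50042397,  0.21387043,  0.86575528])}
wrist {'fx': 325.19226210127806, 'fy': 325.19226210127806, 'cx': 278.3641126702523, 'cy': 203.04591175397525, 'R': array([[ 3.79575304e-01,  9.25160412e-01, -8.94323446e-04],
       [ 8.99296670e-01, -3.68736596e-01,  2.35157015e-01],
       [ 2.17228191e-01, -9.00640576e-02, -9.71956984e-01]]), 't': array([-0.69964999, -0.02586785,  0.38961229])}
```

View pics/scene0.png

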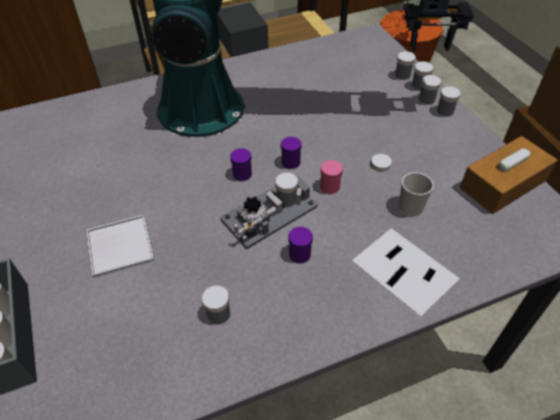

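View pics/side0.png

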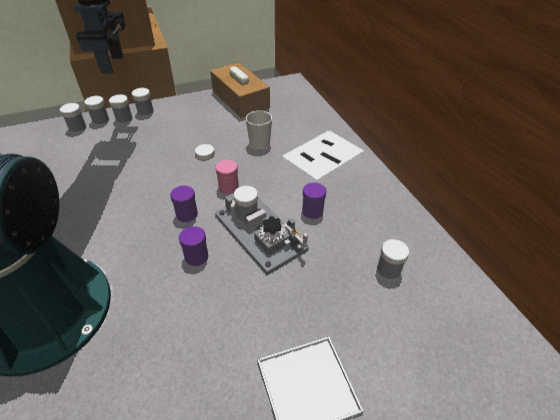

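View pics/wrist0.png

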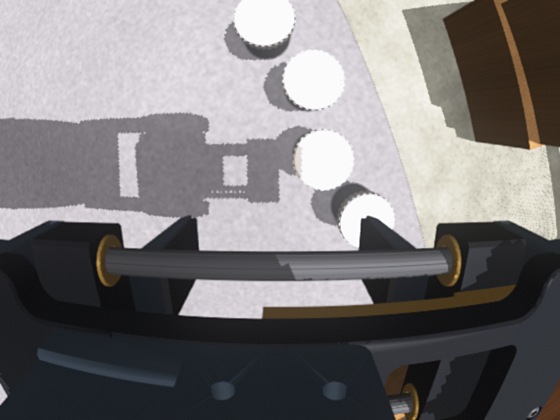

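The jar in the clamp is at scene (287,185), side (246,198). The tray is at scene (120,245). The spare jar is probably the lone one at scene (216,303). The purple and pink jars are decoys. I'll enlarge the clamp next.

Run:
```python
import cv2
im=cv2.imread("pics/scene0.png"); c=im[160:250,210:330]; cv2.imwrite("pics/c1.png",cv2.resize(c,None,fx=6.6,fy=6.6,interpolation=cv2.INTER_CUBIC))
im=cv2.imread("pics/side0.png"); c=im[175:280,200:340]; cv2.imwrite("pics/c2.png",cv2.resize(c,None,fx=5.6,fy=5.6,interpolation=cv2.INTER_CUBIC))
```

```text
(no output)
```

View pics/c1.png

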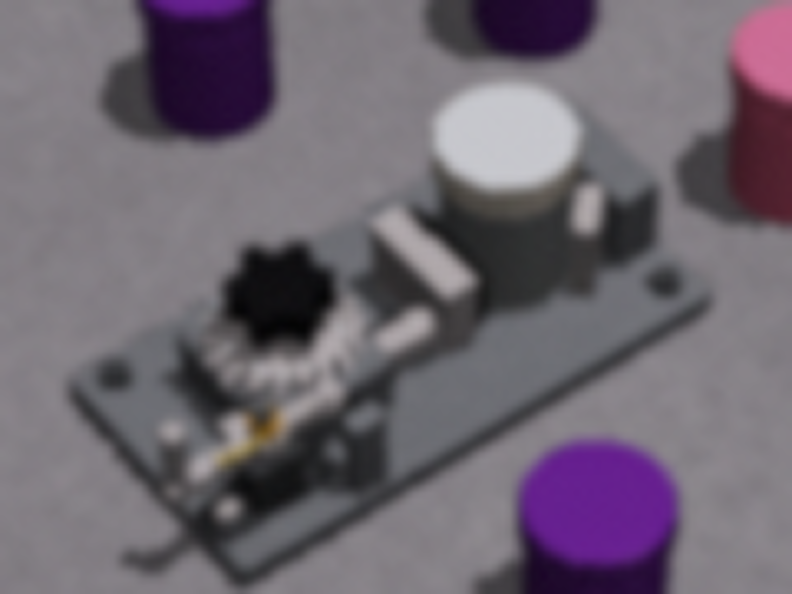

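View pics/c2.png

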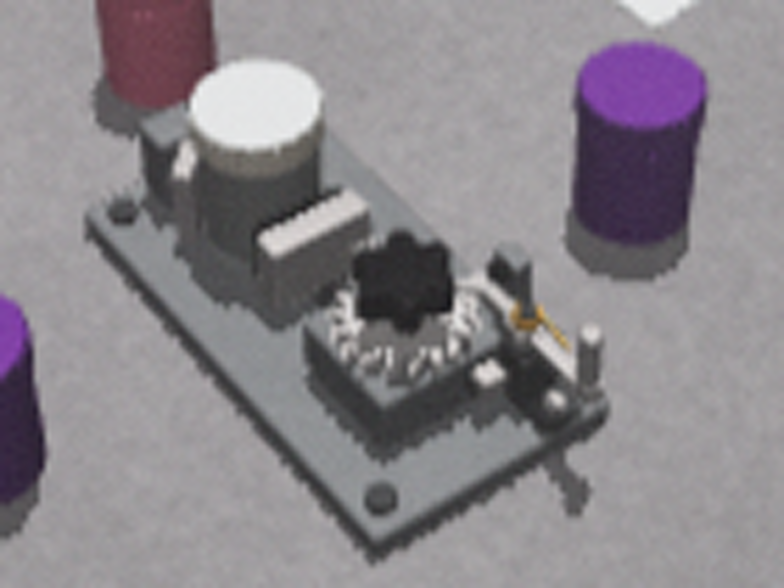

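```bash
cat > h.py <<'E'
import numpy as np
from scipy.optimize import least_squares
from station import r
def proj(ci,X):
    c=np.asarray(X)@ci["R"].T+ci["t"]
    return np.stack([ci["fx"]*c[...,0]/c[...,2]+ci["cx"],ci["fy"]*c[...,1]/c[...,2]+ci["cy"]],-1)
def projw(ci,X):
    c=np.asarray(X,float)@ci["R"].T+ci["t"]
    rho=np.hypot(c[...,0],c[...,1]); th=np.arctan2(rho,c[...,2]); k=ci["fx"]*th/np.maximum(rho,1e-9)
    return np.stack([c[...,0]*k+ci["cx"],c[...,1]*k+ci["cy"]],-1)
def ray(ci,p,fish=False):
    x=(p[0]-ci["cx"])/ci["fx"];y=(p[1]-ci["cy"])/ci["fy"]
    if fish:
        th=np.hypot(x,y); d=np.array([x*np.sin(th)/th,y*np.sin(th)/th,np.cos(th)])
    else: d=np.array([x,y,1.])
    return -ci["R"].T@ci["t"], ci["R"].T@d
def atz(ci,p,z,fish=False):
    o,d=ray(ci,p,fish); return o+d*(z-o[2])/d[2]
def Tc(p,P):
    P=np.asarray(P,float); c,s=np.cos(p[2]),np.sin(p[2])
    return np.stack([p[0]+c*P[...,0]-s*P[...,1],p[1]+s*P[...,0]+c*P[...,1],P[...,2]],-1)
E
python3 - <<'E'
from h import *
S=r.camera_info("scene");D=r.camera_info("side")
ob=[(S,(220.9,218.3),(-62,-130,14)),(S,(246.8,246.9),(62,-130,14)),(S,(317.6,204.2),(62,105,14)),(S,(287,180.5),(0,45,92)),
(D,(216.1,213.9),(-62,105,14)),(D,(267,271.3),(-62,-130,14)),(D,(308,247),(62,-130,14)),(D,(245.7,193.75),(0,45,92))]
def res(p): return np.concatenate([proj(c,Tc(p,np.array(P)/1000))-u for c,u,P in ob])
g=[atz(S,(272,212),0)[0],atz(S,(272,212),0)[1],0]
best=min((least_squares(res,g[:2]+[a]) for a in np.arange(-3,3.1,1)),key=lambda s:s.cost)
print(best.x,np.degrees(best.x[2]),best.fun.reshape(-1,2).round(1))
p=best.x
for P in [(0,45,14),(38,-100,0),(38,-140,84),(0,-65,54)]: print(P,Tc(p,np.array(P)/1000).round(4),proj(S,Tc(p,np.array(P)/1000)),proj(D,Tc(p,np.array(P)/1000)))
print("tray",[atz(S,u,0.012).round(3) for u in [(120,245)]],[atz(D,u,0.012).round(3) for u in [(308,385)]])
for n,u in dict(tl=(87,234),tr=(145,218.5),br=(153,262),bl=(95,272)).items(): print(n,atz(S,u,.012))
E
```

```text
[0.50438639 0.05376341 0.26497775] 15.182106684078626 [[-1.5 -1.4]
 [-0.4 -0.1]
 [ 0.4 -0.5]
 [-0.7 -0.2]
 [-1.2 -1.8]
 [ 0.6  0. ]
 [ 1.6 -0.7]
 [ 0.3 -0.8]]
(0, 45, 14) [0.4926 0.0972 0.014 ] [286.20721854 200.38445193] [247.58406085 215.3028149 ]
(38, -100, 0) [ 0.5672 -0.0328  0.    ] [250.90139332 238.41939295] [293.80879524 246.91511396]
(38, -140, 84) [ 0.5777 -0.0714  0.084 ] [235.73107445 225.23057568] [306.05926439 233.84211194]
(0, -65, 54) [ 0.5214 -0.009   0.054 ] [252.41673164 209.58619219] [272.6603155  230.33586033]
tray [array([ 0.468, -0.349,  0.012])] [array([ 0.459, -0.353,  0.012])]
tl [ 0.40002325 -0.42156151  0.012     ]
tr [ 0.40625955 -0.27127994  0.012     ]
br [ 0.55221207 -0.28336248  0.012     ]
bl [ 0.52713181 -0.42074398  0.012     ]
```

Run:
```python
import cv2
im=cv2.imread("pics/scene0.png"); c=im[205:285,75:165]; cv2.imwrite("pics/c3.png",cv2.resize(c,None,fx=7,fy=7,interpolation=cv2.INTER_CUBIC))
im=cv2.imread("pics/side0.png"); c=im[330:420,250:370]; cv2.imwrite("pics/c4.png",cv2.resize(c,None,fx=6,fy=6,interpolation=cv2.INTER_CUBIC))
```

```text
(no output)
```

View pics/c3.png

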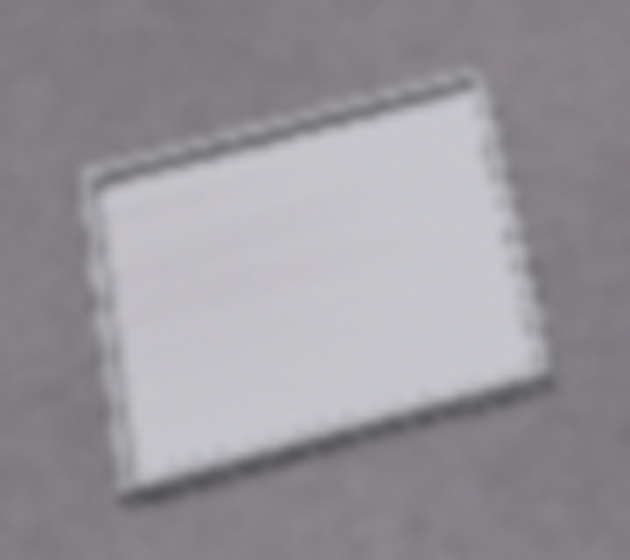

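View pics/c4.png

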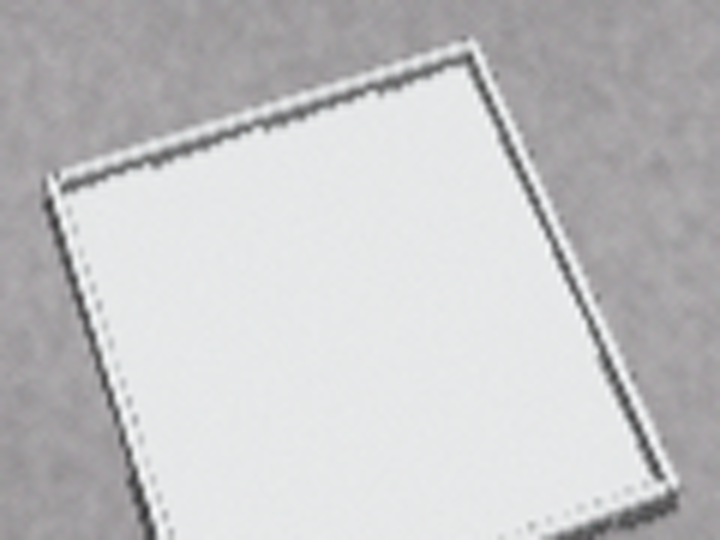

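Clamp fit: origin (0.504, 0.054), yaw 15.2°. The predicted pin top lands within 1 px of the pin seen in both views. I'll move to a viewpoint behind the pin with the tool x along the clamp x.

```bash
python3 -m crank '[[1,-60,58,0,8],[1,-105,102,0,16],[1,-150,145,0,24],[1,-195,189,0,32],[1,-240,232,0,40],[1,-285,276,0,48],[1,-330,319,0,52.5],[1,-375,363,0,52.5]]'
python3 - <<'E'
from station import r
import numpy as np
s=r.sense();print(s['clock'],s['position'],s['orientation'][:,0],s['dq'],s['wrist_force'])
d=np.array([.5735,-.1244,.184])-s['position']; print(s['orientation'].T@d*1000)
E
```

```text
clock: 1.15
position: [0.4513, 0.1816, 0.1838]
orientation: [[0.965, 0.262, 0.0], [0.262, -0.965, 0.0], [0.0, -0.0, -1.0]]
wrist_force: [0.7, 0.8, 0.2]
gripper_width: 0.0138
1.15 [0.45129816 0.1815921  0.18377831] [9.65167863e-01 2.61631084e-01 4.15753404e-04] [-1.02664289 -0.04982322  0.0474198  -0.00226662 -0.00271657 -1.05140742] [0.68234208 0.77592357 0.15397086]
[ 3.78883333e+01  3.27305561e+02 -2.20132481e-01]
```

```bash
python3 -m crank '[[1,7,60,0,0],[1,14,115,0,0],[1,21,170,0,0],[1,28,225,0,0],[1,33,275,0,0],[1,35,307,0,0],[1,35,307,0,0],[1,35,307,0,0]]'
python3 - <<'E'
from station import r
import cv2,pickle
ci=r.camera_info("wrist"); im=r.snapshot("wrist"); cv2.imwrite("pics/w1.png",im[:,:,::-1]); pickle.dump(ci,open("w1.pkl","wb"))
s=r.sense();print(s['clock'],s['position'],s['orientation'],s['wrist_force'],s['ft_torque'])
E
```

```text
clock: 2.15
position: [0.5649, -0.1032, 0.1834]
orientation: [[0.965, 0.262, -0.001], [0.262, -0.965, 0.0], [-0.0, -0.0, -1.0]]
wrist_force: [0.5, 0.6, -0.3]
gripper_width: 0.0005
2.2 [ 0.56488745 -0.10287061  0.18347234] [[ 9.64775126e-01  2.63075523e-01 -4.74669295e-04]
 [ 2.63075629e-01 -9.64775198e-01  1.74271866e-04]
 [-4.12102500e-04 -2.93007085e-04 -9.99999872e-01]] [-0.22845884 -0.47582531  0.19845989] [-0.03193837  0.01823568  0.02238157]
```

View pics/w1.png

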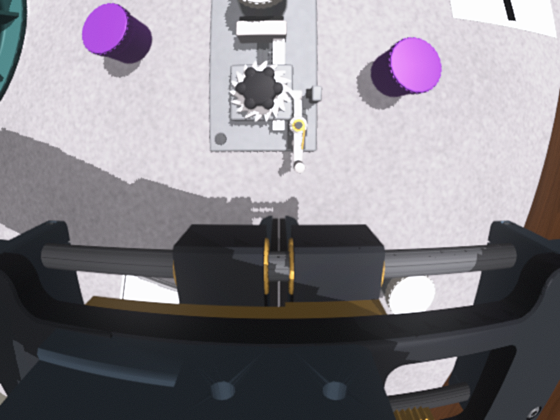

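The wrist view shows the clamp squarely, with knob ~(260,88), pawl pivot (298,125), pin (299,167) and stop (316,95). I'll enlarge it.

Run:
```python
import cv2
im=cv2.imread("pics/w1.png"); c=im[60:180,205:325]; cv2.imwrite("pics/c5.png",cv2.resize(c,None,fx=5,fy=5,interpolation=cv2.INTER_CUBIC))
```

```text
(no output)
```

View pics/c5.png

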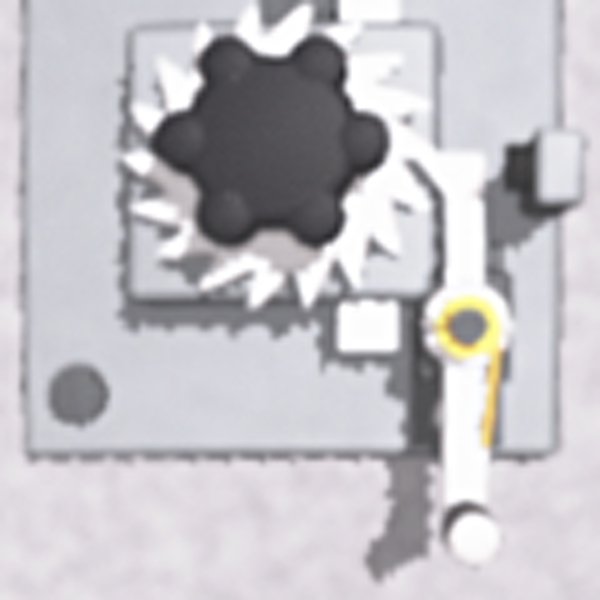

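Run:
```python
from h import *
import pickle
W=pickle.load(open("w1.pkl","rb"))
S=r.camera_info("scene");D=r.camera_info("side")
ob=[(proj,S,(246.8,246.9),(62,-130,14)),(proj,S,(317.6,204.2),(62,105,14)),(proj,S,(287,180.5),(0,45,92)),
(proj,D,(267,271.3),(-62,-130,14)),(proj,D,(308,247),(62,-130,14)),(proj,D,(245.7,193.75),(0,45,92)),
(projw,W,(210,151),(-62,-130,14)),(projw,W,(316.2,151),(62,-130,14)),(projw,W,(259,88),(0,-65,82))]
def res(p): return np.concatenate([f(c,Tc(p,np.array(P)/1000))-u for f,c,u,P in ob])
b=least_squares(res,[.504,.054,.265]);p=b.x;print(p,b.fun.reshape(-1,2).round(1))
w=least_squares(lambda p:res(p)[12:],[.504,.054,.265]);print("wrist only",w.x,w.fun.round(1))
np.save("p.npy",p)
def inv(p,X): c,s=np.cos(p[2]),np.sin(p[2]); d=X[:2]-p[:2]; return np.array([c*d[0]+s*d[1],-s*d[0]+c*d[1]])*1000
for q in(p,w.x):
  for n,u,z in [("pin",(299.4,166.6),.084),("pivot",(298.5,125.2),.056),("stop face edge",(310.5,93),.05)]:
    X=atz(W,u,z,True); print(n,X.round(4),inv(q,X).round(1))
s=r.sense(); print("tcp clamp",inv(p,s['position']),inv(w.x,s['position']), s['position'])
```

```text
[0.50395804 0.05394171 0.26082646] [[-0.6 -0.3]
 [ 0.4 -0.5]
 [-0.7 -0.3]
 [ 0.1  0.1]
 [ 1.3 -0.5]
 [ 0.2 -0.8]
 [-1.   0.5]
 [ 0.6  0.4]
 [ 0.  -1. ]]
wrist only [0.50403081 0.05387719 0.26146795] [-0.9  0.6  0.7  0.5  0.1 -0.9]
pin [ 0.5762 -0.0707  0.084 ] [  37.7 -139. ]
pivot [ 0.5667 -0.0333  0.056 ] [  38.1 -100.5]
stop face edge [0.57   0.0023 0.05  ] [ 50.5 -66.9]
pin [ 0.5762 -0.0707  0.084 ] [  37.5 -139. ]
pivot [ 0.5667 -0.0333  0.056 ] [  38.  -100.4]
stop face edge [0.57   0.0023 0.05  ] [ 50.4 -66.8]
tcp clamp [  18.42997458 -167.22091061] [  18.26907836 -167.15156414] [ 0.56488745 -0.10287061  0.18347234]
```

```bash
python3 -m crank '[[1,20,0,0,0],[1,45,0,0,0],[1,45,0,40,0],[1,45,0,70,0],[1,45,0,90,0],[1,45,0,90,0],[1,45,0,90,0],[1,45,0,90,0]]'
cat > st.py <<'E'
from h import *
p=np.load("p.npy")
s=r.sense(); X=s['position']; c,sn=np.cos(p[2]),np.sin(p[2]); d=X[:2]-p[:2]
f=s['wrist_force'];F=(c*f[0]+sn*f[1],-sn*f[0]+c*f[1],f[2])
o=s['orientation'][:,0]
print("t",s['clock'],"clampTCP",np.round([c*d[0]+sn*d[1],-sn*d[0]+c*d[1]],4)*1000,"z",round(X[2]*1000,2),"yawrel",np.degrees(np.arctan2(o[1],o[0])-p[2]).round(2),"F",np.round(F,2),"T",s['ft_torque'].round(2),"w",s['gripper_width'])
E
python3 st.py
```

```text
clock: 3.2
position: [0.6096, -0.0918, 0.0949]
orientation: [[0.965, 0.263, 0.002], [0.263, -0.965, -0.0], [0.002, 0.001, -1.0]]
wrist_force: [-0.3, 0.5, -0.2]
gripper_width: 0.0005
t 3.2 clampTCP [  64.4 -168.1] z 94.87 yawrel 0.28 F [-0.12  0.6  -0.24] T [-0.05  0.07 -0.03] w 0.0005497048400946914
```

```bash
python3 -m crank '[[1,0,-10,5,0],[1,0,-20,15,0],[1,0,-20,33,0],[1,0,-20,33,0],[1,0,-20,33,0],[1,0,-20,33,0],[1,0,-20,33,0],[1,0,-20,33,0]]'; python3 st.py;  python3 - <<'E'
from station import r
import cv2
im=r.snapshot("wrist")
cv2.imwrite("pics/w2.png",cv2.resize(im[0:230,150:430,::-1],None,fx=2.6,fy=2.6,interpolation=cv2.INTER_CUBIC))
E
```

```text
clock: 4.2
position: [0.6036, -0.0725, 0.0609]
orientation: [[0.965, 0.262, 0.0], [0.262, -0.965, -0.0], [0.0, 0.0, -1.0]]
wrist_force: [-0.6, 0.8, -0.5]
gripper_width: 0.0003
t 4.2 clampTCP [  63.7 -147.9] z 60.88 yawrel 0.27 F [-0.41  0.93 -0.51] T [-0.05  0.   -0.06] w 0.0002939909882369316
```

View pics/w2.png

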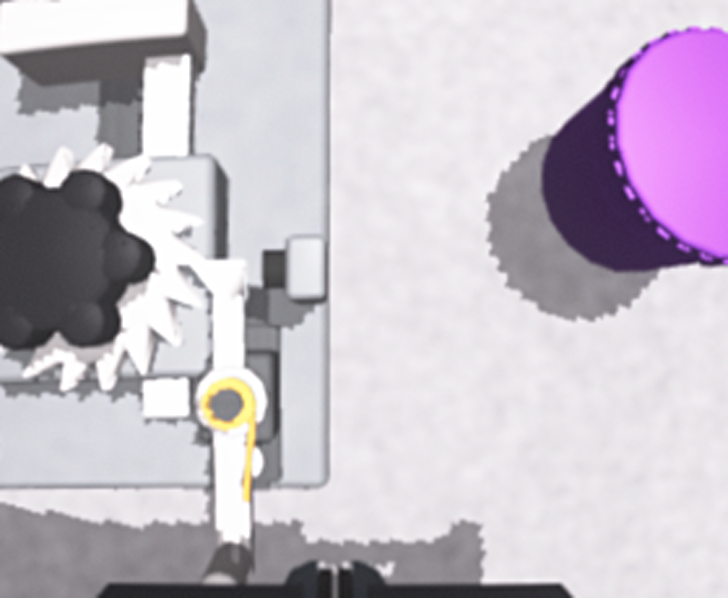

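```bash
python3 -m crank '[[1,-1,0,0,0],[1,-2,0,0,0],[1,-3,0,0,0],[1,-4,0,0,0],[1,-5,0,0,0],[1,-5,0,0,0],[1,-5,0,0,0],[1,-5,0,0,0]]'|grep force; python3 st.py
python3 -m crank '[[1,-0.5,0,0,0],[1,-1,0,0,0],[1,-1.5,0,0,0],[1,-1.5,0,0,0],[1,-1.5,0,0,0],[1,-1.5,0,0,0],[1,-1.5,0,0,0],[1,-1.5,0,0,0]]'|grep force; python3 st.py
```

```text
wrist_force: [-0.2, 0.2, -0.8]
t 5.25 clampTCP [  58.6 -147.8] z 60.63 yawrel 0.28 F [-0.12  0.26 -0.81] T [-0.05  0.    0.01] w 0.0002729345373439501
wrist_force: [0.2, 0.0, 0.1]
t 6.25 clampTCP [  57.1 -147.8] z 60.62 yawrel 0.28 F [ 0.22 -0.04  0.15] T [-0.07  0.04 -0.01] w -6.3103450941509945e-06
```

```bash
python3 -m crank '[[1,-0.5,0,0,0],[1,-1,0,0,0],[1,-1,0,0,0],[1,-1,0,0,0],[1,-1,0,0,0],[1,-1,0,0,0],[1,-1,0,0,0],[1,-1,0,0,0]]'|grep force; python3 st.py
```

```text
wrist_force: [0.1, 0.3, -0.0]
t 7.25 clampTCP [  56.1 -147.8] z 60.63 yawrel 0.28 F [ 0.21  0.28 -0.02] T [-0.1   0.04  0.  ] w 0.0005388554504018277
```

```bash
python3 -m crank '[[1,-0.5,0,0,0],[1,-1,0,0,0],[1,-1,0,0,0],[1,-1,0,0,0],[1,-1,0,0,0],[1,-1,0,0,0],[1,-1,0,0,0],[1,-1,0,0,0]]'|grep force; python3 st.py
```

```text
wrist_force: [-0.1, -0.6, -0.4]
t 8.25 clampTCP [  55.1 -147.8] z 60.64 yawrel 0.28 F [-0.29 -0.57 -0.38] T [-0.09 -0.01  0.01] w 0.00031034101324627187
```

```bash
python3 -m crank '[[1,-0.5,0,0,0],[1,-1,0,0,0],[1,-1,0,0,0],[1,-1,0,0,0],[1,-1,0,0,0],[1,-1,0,0,0],[1,-1,0,0,0],[1,-1,0,0,0]]'|grep force; python3 st.py;  python3 - <<'E'
from station import r
import cv2
im=r.snapshot("wrist")
cv2.imwrite("pics/w3.png",cv2.resize(im[80:230,200:320,::-1],None,fx=4,fy=4,interpolation=cv2.INTER_CUBIC))
E
```

```text
wrist_force: [-0.6, 0.8, 0.2]
t 9.25 clampTCP [  54.1 -147.9] z 60.66 yawrel 0.28 F [-0.34  0.92  0.17] T [-0.07 -0.01 -0.02] w 0.0005415186191607452
```

View pics/w3.png

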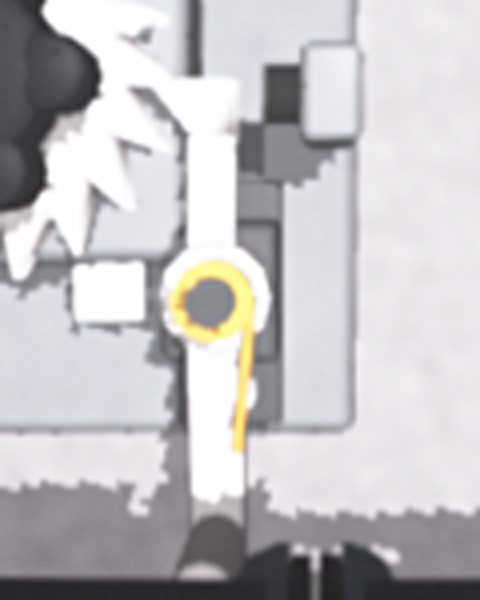

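```bash
python3 -m crank '[[1,-0.4,0,0,0],[1,-0.8,0,0,0],[1,-0.8,0,0,0],[1,-0.8,0,0,0],[1,-0.8,0,0,0],[1,-0.8,0,0,0],[1,-0.8,0,0,0],[1,-0.8,0,0,0]]'|grep force; python3 st.py
```

```text
wrist_force: [0.2, 0.5, 0.8]
t 10.3 clampTCP [  53.3 -147.8] z 60.65 yawrel 0.28 F [0.33 0.38 0.84] T [-0.13  0.05 -0.02] w 0.0005938512702156817
```

```bash
python3 -m crank '[[1,-0.4,0,0,0],[1,-0.8,0,0,0],[1,-0.8,0,0,0],[1,-0.8,0,0,0],[1,-0.8,0,0,0],[1,-0.8,0,0,0],[1,-0.8,0,0,0],[1,-0.8,0,0,0]]'|grep force; python3 st.py
```

```text
wrist_force: [-0.5, -0.0, 0.0]
t 11.3 clampTCP [  52.5 -147.8] z 60.64 yawrel 0.28 F [-0.47  0.08  0.02] T [-0.05  0.04  0.  ] w 0.0008362461325147261
```

```bash
python3 -m crank '[[1,-0.4,0,0,0],[1,-0.8,0,0,0],[1,-0.8,0,0,0],[1,-0.8,0,0,0],[1,-0.8,0,0,0],[1,-0.8,0,0,0],[1,-0.8,0,0,0],[1,-0.8,0,0,0]]'|grep force; python3 st.py;  python3 - <<'E'
from station import r
import cv2
im=r.snapshot("wrist")
cv2.imwrite("pics/w4.png",cv2.resize(im[80:230,200:320,::-1],None,fx=4,fy=4,interpolation=cv2.INTER_CUBIC))
E
```

```text
wrist_force: [-0.1, -0.5, 0.3]
t 12.3 clampTCP [  51.7 -147.8] z 60.63 yawrel 0.28 F [-0.22 -0.5   0.3 ] T [-0.07  0.03  0.06] w 0.00047498695872611114
```

View pics/w4.png

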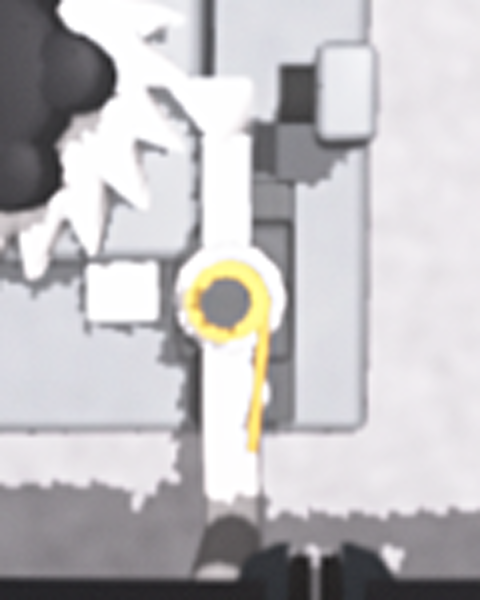

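```bash
python3 -m crank '[[1,-0.4,0,0,0],[1,-0.8,0,0,0],[1,-0.8,0,0,0],[1,-0.8,0,0,0],[1,-0.8,0,0,0],[1,-0.8,0,0,0],[1,-0.8,0,0,0],[1,-0.8,0,0,0]]'|grep force; python3 st.py
```

```text
wrist_force: [-0.1, -0.1, -0.5]
t 13.35 clampTCP [  50.8 -147.8] z 60.62 yawrel 0.28 F [-0.1  -0.11 -0.46] T [-0.1   0.06  0.02] w 8.456664734579665e-06
```

```bash
python3 -m crank '[[1,-0.4,0,0,0],[1,-0.8,0,0,0],[1,-0.8,0,0,0],[1,-0.8,0,0,0],[1,-0.8,0,0,0],[1,-0.8,0,0,0],[1,-0.8,0,0,0],[1,-0.8,0,0,0]]'|grep force; python3 st.py
```

```text
wrist_force: [-0.4, -0.8, -0.3]
t 14.35 clampTCP [  50.1 -147.8] z 60.65 yawrel 0.28 F [-0.54 -0.65 -0.28] T [-0.08 -0.02  0.04] w 0.000685289573806703
```

```bash
python3 -m crank '[[1,-0.4,0,0,0],[1,-0.8,0,0,0],[1,-0.8,0,0,0],[1,-0.8,0,0,0],[1,-0.8,0,0,0],[1,-0.8,0,0,0],[1,-0.8,0,0,0],[1,-0.8,0,0,0]]'|grep force; python3 st.py
python3 - <<'E'
from station import r
import cv2, numpy as np
a=r.snapshot("side")[190:280,260:350,::-1]; b=r.snapshot("wrist")[130:230,220:320,::-1]
k=dict(interpolation=cv2.INTER_CUBIC)
cv2.imwrite("pics/w5.png",np.hstack([cv2.resize(a,(400,400),**k),cv2.resize(b,(400,400),**k)]))
E
```

```text
wrist_force: [1.3, 0.1, -0.1]
t 15.35 clampTCP [  49.3 -147.8] z 60.64 yawrel 0.28 F [ 1.34 -0.23 -0.08] T [-0.07  0.02  0.01] w 0.0004929427964121787
```

View pics/w5.png

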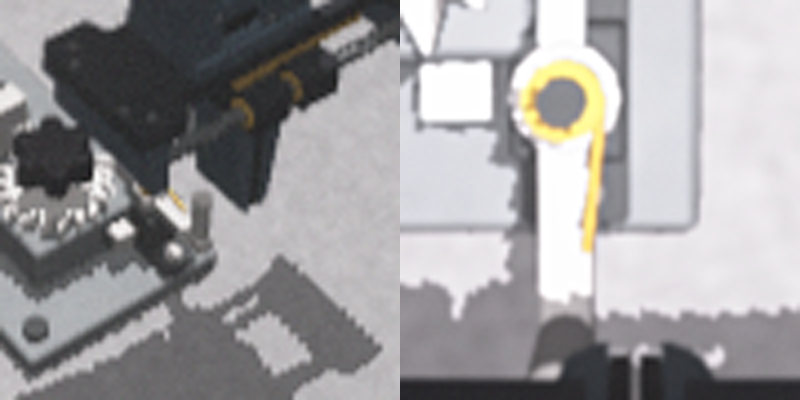

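```bash
python3 -m crank '[[1,-0.3,0,0,0],[1,-0.6,0,0,0],[1,-0.6,0,0,0],[1,-0.6,0,0,0],[1,-0.6,0,0,0],[1,-0.6,0,0,0],[1,-0.6,0,0,0],[1,-0.6,0,0,0]]'|grep force; python3 st.py
```

```text
wrist_force: [-0.5, 0.3, 0.1]
t 16.45 clampTCP [  48.7 -147.8] z 60.63 yawrel 0.28 F [-0.42  0.4   0.05] T [-0.05  0.06 -0.04] w 0.0011994207230587172
```

```bash
python3 -m crank '[[1,-0.2,0,0,0],[1,-0.4,0,0,0],[1,-0.6,0,0,0],[1,-0.8,0,0,0],[1,-0.8,0,0,0],[1,-0.8,0,0,0],[1,-0.8,0,0,0],[1,-0.8,0,0,0]]'|grep force; python3 st.py
```

```text
wrist_force: [-0.1, -0.3, -0.7]
t 17.45 clampTCP [  47.9 -147.8] z 60.63 yawrel 0.28 F [-0.12 -0.23 -0.71] T [ 0.    0.02 -0.02] w 0.00022718870187700294
```

Run:
```python
from h import *
import cv2
p=np.load("p.npy")
W=r.camera_info("wrist"); im=r.snapshot("wrist")
cv2.imwrite("pics/w6.png",cv2.resize(im[180:235,230:320,::-1],None,fx=8,fy=8,interpolation=cv2.INTER_CUBIC))
a=r.snapshot("side"); cv2.imwrite("pics/s6.png",cv2.resize(a[200:260,280:350,::-1],None,fx=8,fy=8,interpolation=cv2.INTER_CUBIC))
c,s=np.cos(p[2]),np.sin(p[2])
def cl(X): d=X[:2]-p[:2]; return np.array([c*d[0]+s*d[1],-s*d[0]+c*d[1]])*1000
print("cam",cl(-W["R"].T@W["t"]))
D=r.camera_info("side")
for P in [(37.6,-139,84),(37.6,-139,61),(42.6,-139,84),(42.6,-139,61),(47.9,-147.8,60.6),(40.9,-132,60.6)]:
    X=Tc(p,np.array(P)/1000); print(P,(projw(W,X)-[230,180])*8,(proj(D,X)-[280,200])*8)
```

```text
cam [ 47.10171188 -81.87040218]
(37.6, -139, 84) [247.95310746 376.89169135] [202.19428906 270.44227255]
(37.6, -139, 61) [262.31561071 289.27380627] [198.02949747 324.25259824]
(42.6, -139, 84) [317.59509446 377.290531  ] [216.03433534 262.5673347 ]
(42.6, -139, 61) [324.58917623 289.57286085] [211.63690564 316.39318566]
(47.9, -147.8, 60.6) [390.14261678 392.56059896] [245.57142189 327.88373978]
(40.9, -132, 60.6) [303.23118789 203.604195  ] [191.48918733 305.02640536]
```

View pics/w6.png

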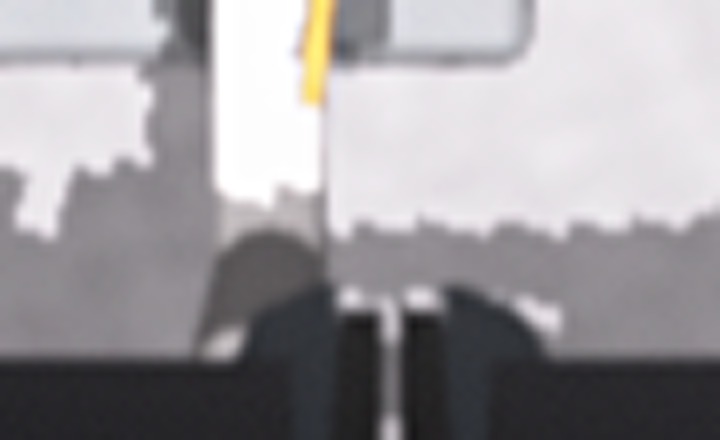

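View pics/s6.png

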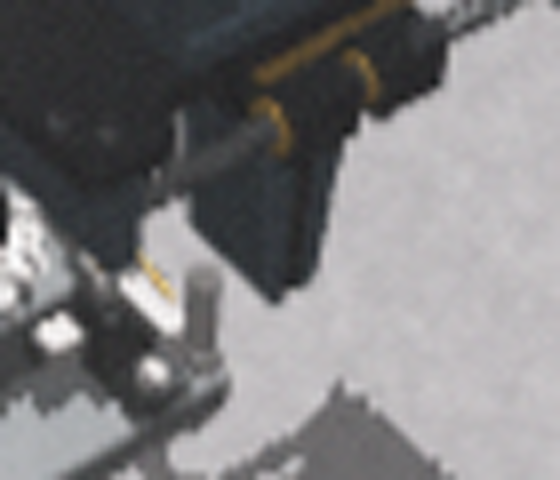

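Run:
```python
from h import *
import cv2
p=np.load("p.npy")
S=r.camera_info("scene");D=r.camera_info("side")
out=[]
for n,C,x0,y0 in (("scene",S,195,180),("side",D,270,180)):
    im=r.snapshot(n)[:,:,::-1].copy()
    c=cv2.resize(im[y0:y0+80,x0:x0+80],None,fx=7,fy=7,interpolation=cv2.INTER_CUBIC); c=cv2.convertScaleAbs(c,alpha=1.6,beta=20)
    for P,col in [((47.9,-147.8,60.6),(0,0,255)),((47.9,-147.8,92),(0,255,0)),((37.6,-139,84),(255,0,0)),((37.6,-139,56),(255,0,0)),((47.9,-163.8,60.6),(0,255,255)),((47.9,-131.8,60.6),(255,255,0))]:
        u=(proj(C,Tc(p,np.array(P)/1000))-[x0,y0]+.5)*7; cv2.circle(c,tuple(int(v) for v in u),4,col,-1)
    out.append(c)
cv2.imwrite("pics/o7.png",cv2.resize(np.hstack(out),(800,400)))
```

```text
(no output)
```

View pics/o7.png

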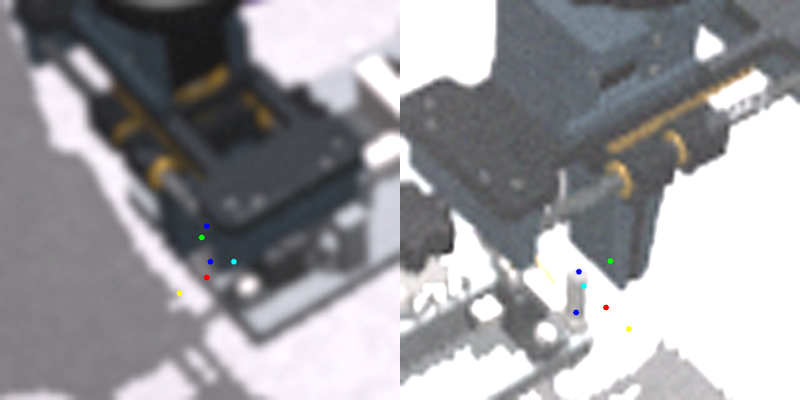

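```bash
python3 -m crank '[[1,-0.2,0,0,0],[1,-0.4,0,0,0],[1,-0.6,0,0,0],[1,-0.8,0,0,0],[1,-0.8,0,0,0],[1,-0.8,0,0,0],[1,-0.8,0,0,0],[1,-0.8,0,0,0]]'|grep force; python3 st.py
```

```text
wrist_force: [-0.1, 0.2, -0.3]
t 18.65 clampTCP [  47.1 -147.9] z 60.64 yawrel 0.28 F [-0.02  0.2  -0.3 ] T [-0.07  0.02 -0.01] w 0.0007077784156288042
```

No contact at x=47, and the side view puts the finger ends about 30 mm above the reported TCP, so they are passing over the pin. I'll back off, lower the tool and approach again.

```bash
python3 -m crank '[[1,9,0,0,0],[1,17,0,0,0],[1,17,0,12,0],[1,17,0,24,0],[1,17,0,24,0],[1,17,0,24,0],[1,17,0,24,0],[1,17,0,24,0]]'|grep force; python3 st.py
python3 - <<'E'
from station import r
import cv2, numpy as np
k=dict(interpolation=cv2.INTER_CUBIC)
b=r.snapshot("side")[190:270,270:350,::-1]; a=r.snapshot("wrist")[130:230,220:320,::-1]
cv2.imwrite("pics/o8.png",np.hstack([cv2.resize(a,(400,400),**k),cv2.convertScaleAbs(cv2.resize(b,(400,400),**k),alpha=1.3)]))
E
```

```text
wrist_force: [-0.1, -0.0, 0.6]
t 19.65 clampTCP [  64.2 -147.9] z 36.95 yawrel 0.28 F [-0.15 -0.01  0.63] T [-0.07  0.04  0.05] w 0.0001423181043844457
```

View pics/o8.png

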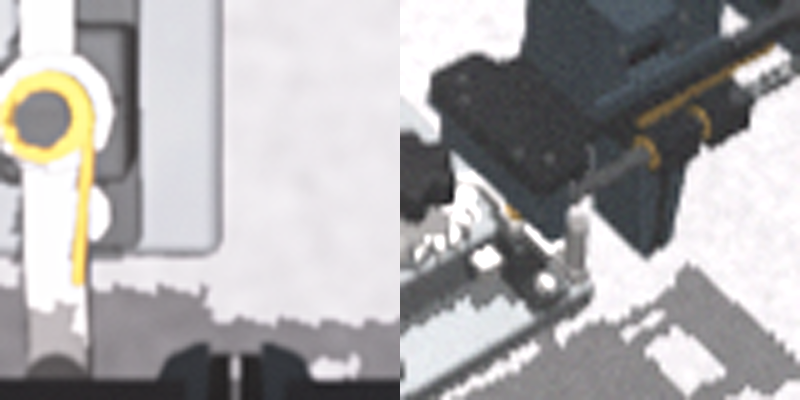

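Run:
```python
from h import *
p=np.load("p.npy");D=r.camera_info("side")
for P in [(-25,-186,116),(-25,-110,116),(-25,-186,90),(57,-164,37),(57,-164,67),(57,-132,67),(57,-132,37)]:
    print(P,((proj(D,Tc(p,np.array(P)/1000))-[270,190])*5+[400,0]).round())
```

```text
(-25, -186, 116) [534. 304.]
(-25, -110, 116) [425. 193.]
(-25, -186, 90) [532. 343.]
(57, -164, 37) [638. 301.]
(57, -164, 67) [643. 259.]
(57, -132, 67) [598. 216.]
(57, -132, 37) [594. 258.]
```

```bash
python3 -m crank '[[1,0,0,4,0],[1,-1,0,8,0],[1,-2,0,8,0],[1,-3,0,8,0],[1,-4,0,8,0],[1,-5,0,8,0],[1,-5,0,8,0],[1,-5,0,8,0]]'|grep force; python3 st.py
python3 -m crank '[[1,-0.2,0,0,0],[1,-0.4,0,0,0],[1,-0.7,0,0,0],[1,-1,0,0,0],[1,-1.2,0,0,0],[1,-1.2,0,0,0],[1,-1.2,0,0,0],[1,-1.2,0,0,0]]'|grep force; python3 st.py
```

```text
wrist_force: [-0.4, -1.0, -0.0]
t 20.75 clampTCP [  59.1 -147.8] z 28.68 yawrel 0.28 F [-0.64 -0.91 -0.03] T [-0.09  0.06 -0.  ] w 0.0004835639997065335
wrist_force: [0.3, -0.3, 1.0]
t 21.75 clampTCP [  57.9 -147.8] z 28.65 yawrel 0.28 F [ 0.17 -0.4   1.01] T [-0.06  0.08 -0.02] w 0.0003151029545205017
```

```bash
python3 -m crank '[[1,-0.2,0,0,0],[1,-0.4,0,0,0],[1,-0.7,0,0,0],[1,-1,0,0,0],[1,-1.2,0,0,0],[1,-1.4,0,0,0],[1,-1.4,0,0,0],[1,-1.4,0,0,0]]'|grep force; python3 st.py
```

```text
wrist_force: [-0.1, 0.2, 0.6]
t 22.75 clampTCP [  56.4 -147.8] z 28.62 yawrel 0.28 F [-0.03  0.18  0.57] T [-0.07  0.01  0.04] w 0.00017041240237402477
```

```bash
python3 -m crank '[[1,-0.2,0,0,0],[1,-0.4,0,0,0],[1,-0.6,0,0,0],[1,-0.8,0,0,0],[1,-1,0,0,0],[1,-1,0,0,0],[1,-1,0,0,0],[1,-1,0,0,0]]'|grep force; python3 st.py
python3 - <<'E'
from station import r
import cv2, numpy as np
k=dict(interpolation=cv2.INTER_CUBIC)
b=r.snapshot("side")[190:270,270:350,::-1]; a=r.snapshot("wrist")[50:230,180:360,::-1]
cv2.imwrite("pics/o9.png",np.hstack([cv2.resize(a,(400,400),**k),cv2.convertScaleAbs(cv2.resize(b,(400,400),**k),alpha=1.3)]))
E
```

```text
wrist_force: [-0.2, 0.7, 0.3]
t 23.75 clampTCP [  55.5 -147.8] z 28.65 yawrel 0.28 F [0.04 0.75 0.32] T [-0.04  0.04 -0.03] w 0.0005085438417845081
```

View pics/o9.png

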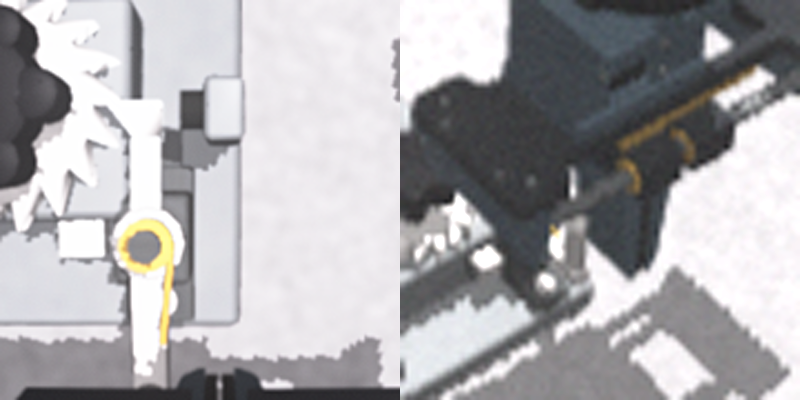

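```bash
python3 -m crank '[[1,-0.5,0,0,0],[1,-1,0,0,0],[1,-1.5,0,0,0],[1,-2,0,0,0],[1,-2.5,0,0,0],[1,-2.5,0,0,0],[1,-2.5,0,0,0],[1,-2.5,0,0,0]]'|grep force; python3 st.py
```

```text
wrist_force: [3.9, 1.6, -1.7]
t 24.85 clampTCP [  53.2 -147.9] z 28.74 yawrel 0.28 F [ 4.2   0.55 -1.72] T [ 0.19 -0.59 -0.05] w 0.000600964065000228
```

```bash
python3 -m crank '[[1,-0.2,0,0,0],[1,-0.4,0,0,0],[1,-0.6,0,0,0],[1,-0.6,0,0,0],[1,-0.6,0,0,0],[1,-0.6,0,0,0],[1,-0.6,0,0,0],[1,-0.6,0,0,0]]'|grep force; python3 st.py
```

```text
wrist_force: [6.0, 3.3, -1.7]
t 25.85 clampTCP [  52.9 -147.9] z 28.8 yawrel 0.28 F [ 6.6   1.61 -1.67] T [ 0.4  -0.98 -0.07] w 0.0005544299963681791
```

```bash
python3 -m crank '[[1,-0.2,0,0,0],[1,-0.4,0,0,0],[1,-0.5,0,0,0],[1,-0.5,0,0,0],[1,-0.5,0,0,0],[1,-0.5,0,0,0],[1,-0.5,0,0,0],[1,-0.5,0,0,0]]'|grep force; python3 st.py
```

```text
wrist_force: [7.5, 3.1, -4.2]
t 26.85 clampTCP [  52.7 -147.9] z 28.83 yawrel 0.27 F [ 8.01  1.12 -4.17] T [ 0.59 -1.28  0.01] w 0.0003699271608647981
```

```bash
python3 -m crank '[[1,-0.2,0,0,0],[1,-0.4,0,0,0],[1,-0.5,0,0,0],[1,-0.5,0,0,0],[1,-0.5,0,0,0],[1,-0.5,0,0,0],[1,-0.5,0,0,0],[1,-0.5,0,0,0]]'|grep force; python3 st.py
```

```text
wrist_force: [7.3, 3.3, -3.4]
t 27.85 clampTCP [  52.2 -148. ] z 28.83 yawrel 0.26 F [ 7.91  1.32 -3.36] T [ 0.45 -1.31 -0.03] w 0.0001798791405740451
```

Force has levelled off at ~8 N while the tool moves, so the nose is sliding. I'll continue in small steps.

```bash
python3 -m crank '[[1,-0.2,0,0,0],[1,-0.4,0,0,0],[1,-0.6,0,0,0],[1,-0.6,0,0,0],[1,-0.6,0,0,0],[1,-0.6,0,0,0],[1,-0.6,0,0,0],[1,-0.6,0,0,0]]'|grep force; python3 st.py
```

```text
wrist_force: [8.4, 3.1, -3.7]
t 28.85 clampTCP [  51.5 -148. ] z 28.83 yawrel 0.27 F [ 8.95  0.78 -3.7 ] T [ 0.49 -1.28 -0.05] w 0.0007829247544779308
```

Run:
```python
from station import r
import cv2, numpy as np
a=r.snapshot("wrist")[0:180,180:360,::-1]
cv2.imwrite("pics/o10.png",cv2.resize(a,(600,600),interpolation=cv2.INTER_CUBIC))
```

```text
(no output)
```

View pics/o10.png

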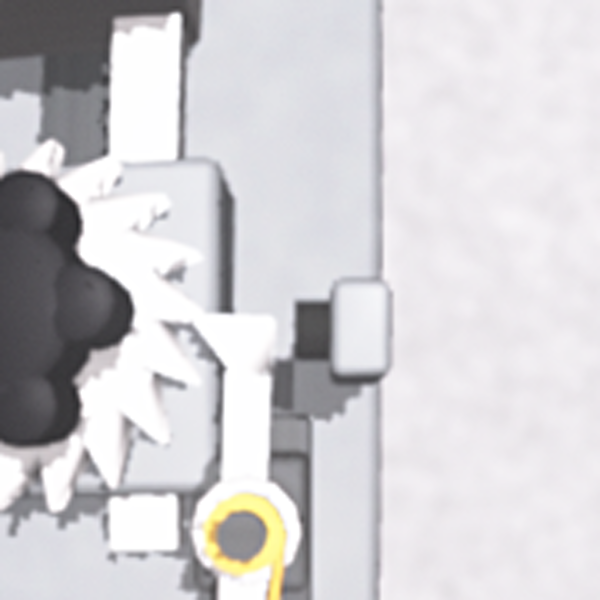

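```bash
python3 -m crank '[[1,-0.2,0,0,0],[1,-0.4,0,0,0],[1,-0.6,0,0,0],[1,-0.6,0,0,0],[1,-0.6,0,0,0],[1,-0.6,0,0,0],[1,-0.6,0,0,0],[1,-0.6,0,0,0]]'|grep force; python3 st.py
```

```text
wrist_force: [7.7, 2.6, -3.6]
t 29.9 clampTCP [  51.1 -148.1] z 28.87 yawrel 0.27 F [ 8.08  0.49 -3.63] T [ 0.37 -1.39 -0.08] w 0.000677215123557745
```

```bash
python3 -m crank '[[1,-0.2,0,0,0],[1,-0.4,0,0,0],[1,-0.6,0,0,0],[1,-0.6,0,0,0],[1,-0.6,0,0,0],[1,-0.6,0,0,0],[1,-0.6,0,0,0],[1,-0.6,0,0,0]]'|grep force; python3 st.py
```

```text
wrist_force: [7.7, 3.6, -3.7]
t 30.9 clampTCP [  50.4 -148.1] z 28.88 yawrel 0.27 F [ 8.39  1.45 -3.71] T [ 0.4  -1.38 -0.05] w 0.0006217646712343406
```

```bash
python3 -m crank '[[1,-0.2,0,0,0],[1,-0.4,0,0,0],[1,-0.6,0,0,0],[1,-0.6,0,0,0],[1,-0.6,0,0,0],[1,-0.6,0,0,0],[1,-0.6,0,0,0],[1,-0.6,0,0,0]]'|grep force; python3 st.py
python3 - <<'E'
from station import r
import cv2, numpy as np
a=r.snapshot("wrist")[0:180,180:360,::-1]
cv2.imwrite("pics/o11.png",cv2.resize(a,(600,600),interpolation=cv2.INTER_CUBIC))
E
```

```text
wrist_force: [7.8, 1.8, -2.9]
t 31.9 clampTCP [  49.7 -148.1] z 28.83 yawrel 0.27 F [ 8.04 -0.28 -2.92] T [ 0.21 -1.18 -0.1 ] w 0.0005025763392409331
```

View pics/o11.png

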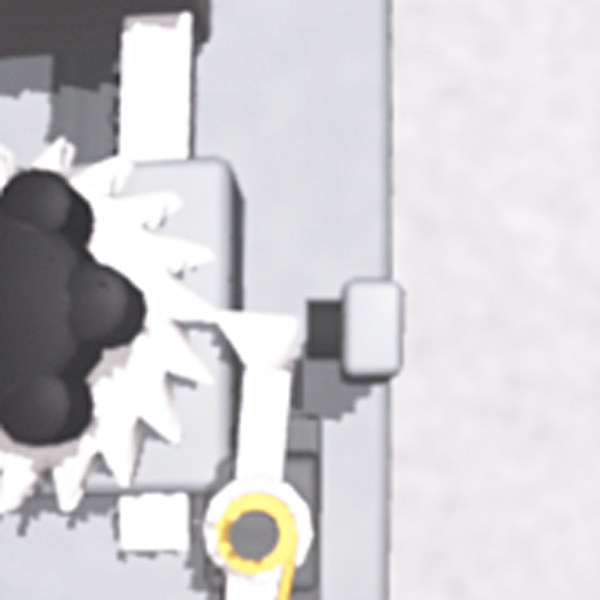

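```bash
python3 -m crank '[[1,-0.2,0,0,0],[1,-0.4,0,0,0],[1,-0.4,0,0,0],[1,-0.4,0,0,0],[1,-0.4,0,0,0],[1,-0.4,0,0,0],[1,-0.4,0,0,0],[1,-0.4,0,0,0]]'|grep force; python3 st.py
```

```text
wrist_force: [3.9, -0.1, 2.0]
t 32.95 clampTCP [  48.6 -147.9] z 28.66 yawrel 0.28 F [ 3.75 -1.15  1.95] T [-0.18 -0.6   0.03] w 0.0004081322440540147
```

Force dropped to 3.8 N, so the nose is off. I'll hold for two seconds while the jaw runs back.

```bash
python3 -m crank '[[1,0,0,0,0],[1,0,0,0,0],[1,0,0,0,0],[1,0,0,0,0],[1,0,0,0,0],[1,0,0,0,0],[1,0,0,0,0],[1,0,0,0,0]]'|grep force; python3 st.py
python3 - <<'E'
from station import r
import cv2, numpy as np
a=r.snapshot("wrist")[0:180,180:360,::-1]
cv2.imwrite("pics/o12.png",cv2.resize(a,(600,600),interpolation=cv2.INTER_CUBIC))
E
```

```text
wrist_force: [4.7, -0.9, 2.3]
t 33.95 clampTCP [  48.5 -147.8] z 28.62 yawrel 0.28 F [ 4.27 -2.08  2.27] T [-0.21 -0.64  0.  ] w 0.0003467384950504756
```

View pics/o12.png

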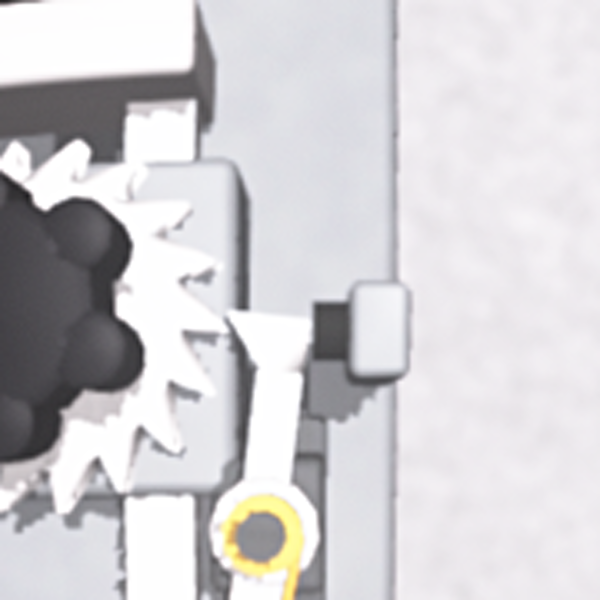

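```bash
python3 -m crank '[[1,0,0,0,0],[1,0,0,0,0],[1,0,0,0,0],[1,0,0,0,0],[1,0,0,0,0],[1,0,0,0,0],[1,0,0,0,0],[1,0,0,0,0]]'|grep force
cat > sn.py <<'E'
import sys,cv2
from station import r
a=r.snapshot("wrist")[0:180,180:360,::-1]
cv2.imwrite(sys.argv[1],cv2.resize(a,(600,600),interpolation=cv2.INTER_CUBIC))
E
python3 sn.py pics/o13.png; python3 -m crank '[[1,0,0,0,0],[1,0,0,0,0],[1,0,0,0,0],[1,0,0,0,0],[1,0,0,0,0],[1,0,0,0,0],[1,0,0,0,0],[1,0,0,0,0]]'|grep force;python3 sn.py pics/o14.png; python3 st.py; python3 -c "
import cv2,numpy as np
a=[cv2.resize(cv2.imread(f'pics/o{i}.png'),(400,400)) for i in(13,14)]
cv2.imwrite('pics/o15.png',np.hstack(a));print(cv2.absdiff(*a).mean())"
```

```text
wrist_force: [4.5, 0.2, 2.0]
wrist_force: [4.7, -0.9, 1.7]
t 36.1 clampTCP [  48.6 -147.8] z 28.64 yawrel 0.28 F [ 3.66 -1.43  1.89] T [-0.19 -0.62  0.03] w 0.00013260700164132865
0.5128854166666666
```

View pics/o15.png

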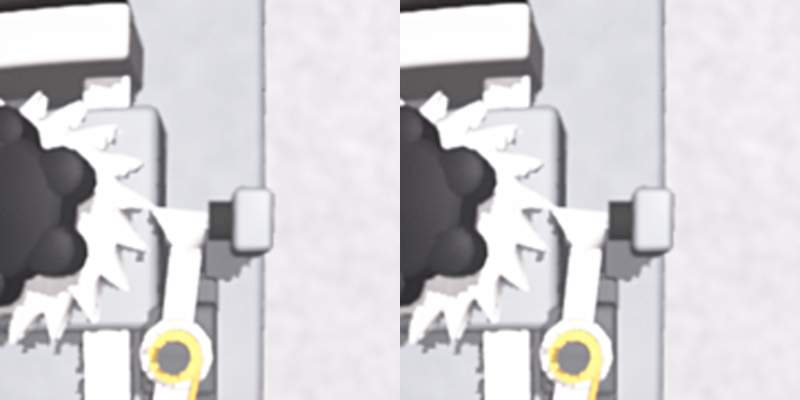

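Run:
```python
import cv2
im=cv2.imread("pics/w1.png"); cv2.imwrite("pics/j1.png",cv2.resize(im[0:70,215:305],None,fx=8,fy=8,interpolation=cv2.INTER_CUBIC))
from h import *
im=r.snapshot("wrist")[:,:,::-1]; import pickle; W=r.camera_info("wrist"); pickle.dump(W,open("w9.pkl","wb"))
cv2.imwrite("pics/j2f.png",im)
cv2.imwrite("pics/j2.png",cv2.resize(im[0:130,150:290],None,fx=5.5,fy=5.5,interpolation=cv2.INTER_CUBIC))
```

```text
(no output)
```

View pics/j1.png

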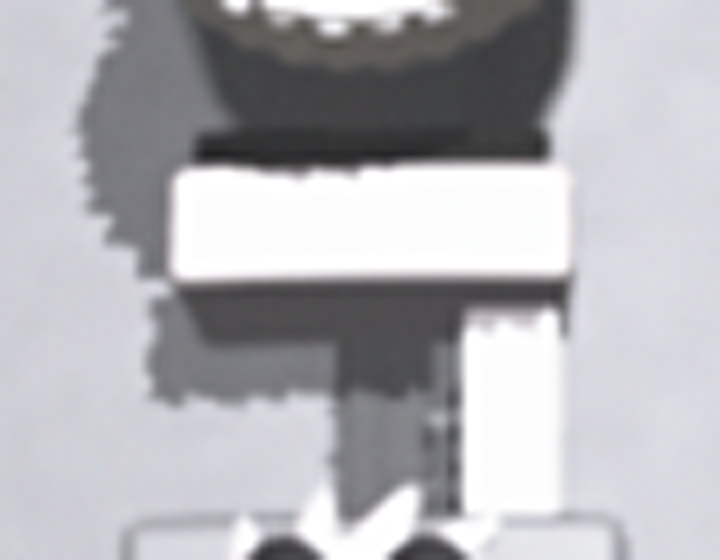

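View pics/j2.png

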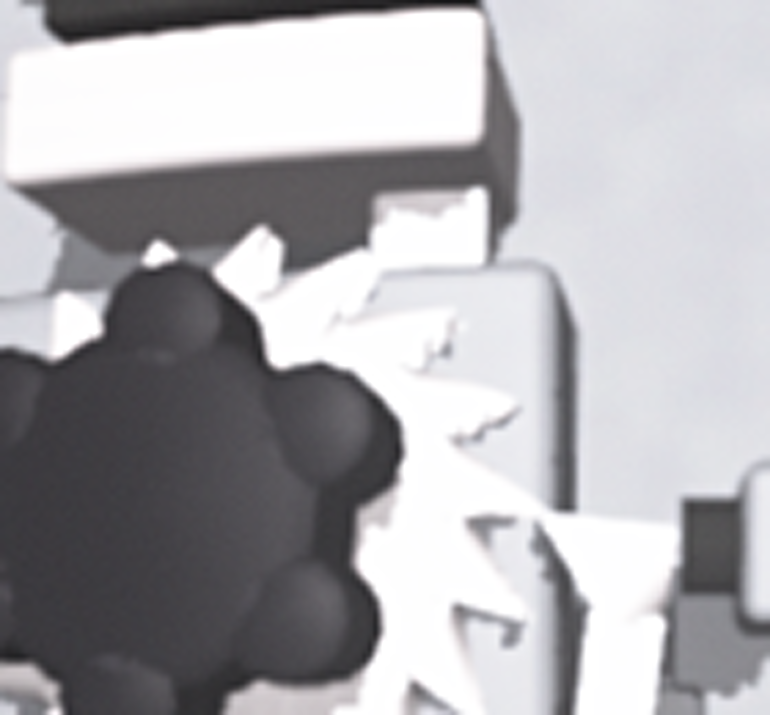

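Run:
```python
from h import *
import pickle
p=np.load("p.npy");c,s=np.cos(p[2]),np.sin(p[2])
def cl(X): d=X[:2]-p[:2]; return (np.array([c*d[0]+s*d[1],-s*d[0]+c*d[1]])*1000).round(1)
A=pickle.load(open("w1.pkl","rb"));B=pickle.load(open("w9.pkl","rb"))
for W,us in((A,[(236.5,34.4),(286.2,34.4)]),(B,[(238.2,25.8),(150.9,32.7)])):
    for u in us: print(cl(atz(W,u,.053,True)))
u=[(150+540/5.5,515/5.5),(150+679/5.5,525/5.5),(150+683/5.5,545/5.5)]
for x in u: print("nose tip/outer/stop",cl(atz(B,x,.052,True)))
```

```text
[-25.2  -4.7]
[25.5 -5.4]
[ 25.9 -25.2]
[-24.9 -24.8]
nose tip/outer/stop [ 31.6 -64. ]
nose tip/outer/stop [ 45.3 -65.1]
nose tip/outer/stop [ 45.7 -67.1]
```

Jaw travel measures 20 mm and it is stationary, so it is fully back. I'll release the pawl slowly and rise.

```bash
python3 -m crank '[[1,2,0,0,0],[1,5,0,0,0],[1,8,0,0,0],[1,13,0,0,0],[1,16,0,-20,0],[1,16,0,-55,0],[0.5,16,0,-85,0],[0,16,0,-85,0]]'|grep force; python3 st.py; python3 sn.py pics/k1.png
```

```text
wrist_force: [0.2, 0.5, -0.3]
t 37.15 clampTCP [  66.3 -148.5] z 117.2 yawrel 0.28 F [ 0.35  0.4  -0.25] T [-0.05  0.04  0.03] w 0.01749523504303008
```

View pics/k1.png

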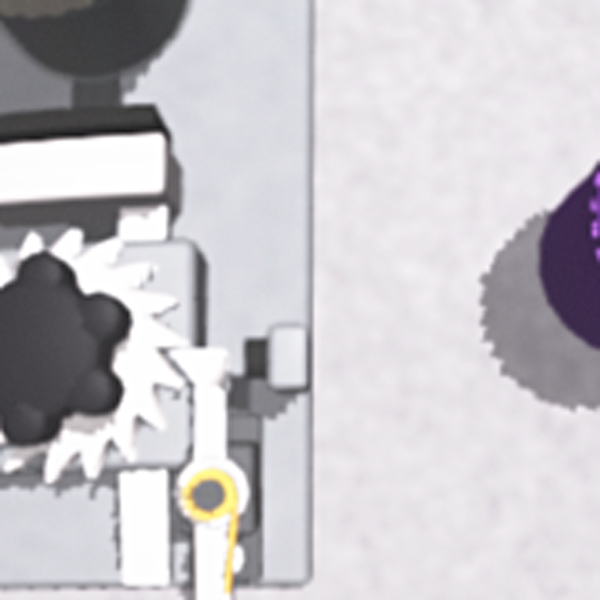

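Pawl is back in the teeth and the jaw is clear of the jar. Next I'll go over the jar.

```bash
python3 -m crank '[[0,-13,-40,0,0],[0,-28,-85,0,0],[0,-45,-130,0,0],[0,-58,-170,0,0],[0,-63.5,-193,0,0],[0,-63.5,-193,0,0],[0,-63.5,-193,0,0],[0,-63.5,-193,0,0]]'|grep force; python3 st.py
python3 - <<'E'
from station import r
import cv2, numpy as np
k=dict(interpolation=cv2.INTER_CUBIC)
b=r.snapshot("side")[130:250,190:310,::-1]; a=r.snapshot("wrist")[130:300,170:390,::-1]
cv2.imwrite("pics/k2.png",np.hstack([cv2.resize(a,(400,310),**k),cv2.convertScaleAbs(cv2.resize(b,(310,310),**k),alpha=1.3)]))
E
```

```text
wrist_force: [-0.3, 0.2, 0.2]
t 38.2 clampTCP [ 0.3 44.2] z 113.51 yawrel 0.23 F [-0.28  0.3   0.21] T [-0.06 -0.01 -0.01] w 0.09126402705636205
```

View pics/k2.png

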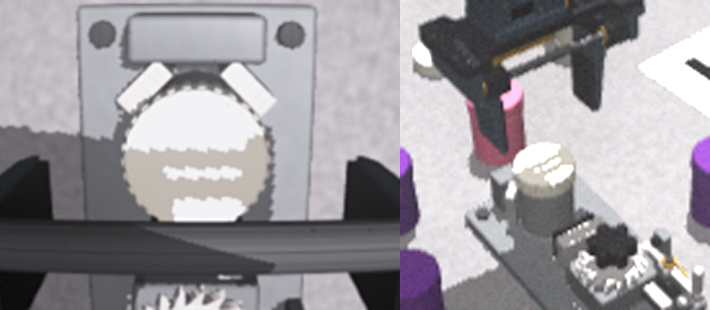

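```bash
python3 -m crank '[[0,0,0,25,0],[0,0,-0.5,50,0],[0,0,-0.5,68,0],[0,0,-0.5,78,0],[0,0,-0.5,81,0],[0,0,-0.5,81,0],[0,0,-0.5,81,0],[0,0,-0.5,81,0]]'|grep force; python3 st.py
python3 - <<'E'
from station import r
import cv2, numpy as np
k=dict(interpolation=cv2.INTER_CUBIC)
c=r.snapshot("scene")[140:220,250:330,::-1]
b=r.snapshot("side")[160:260,190:290,::-1]
cv2.imwrite("pics/k3.png",np.hstack([cv2.resize(c,(400,400),**k),cv2.convertScaleAbs(cv2.resize(b,(400,400),**k),alpha=1.3)]))
E
```

```text
wrist_force: [0.2, 0.3, -0.1]
t 39.3 clampTCP [ 0.5 45.4] z 33.09 yawrel 0.28 F [ 0.25  0.28 -0.12] T [-0.01  0.06 -0.01] w 0.09100422676321292
```

View pics/k3.png

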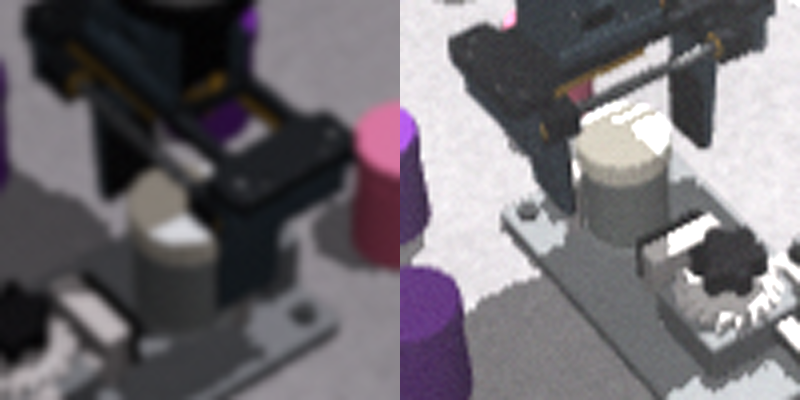

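Run:
```python
from h import *
p=np.load("p.npy");D=r.camera_info("side");S=r.camera_info("scene")
for z in (34,50,66):
  for x,y in((-45.5,29),(-45.5,61),(45.5,29),(59,29)):
    X=Tc(p,np.array((x,y,z))/1000); print(z,x,y,((proj(D,X)-[190,160])*4+[400,0]).round(),((proj(S,X)-[250,140])*5).round())
```

```text
34 -45.5 29 [581. 245.] [107. 241.]
34 -45.5 61 [554. 215.] [154. 215.]
34 45.5 29 [701. 184.] [210. 341.]
34 59 29 [718. 175.] [226. 357.]
50 -45.5 29 [579. 227.] [106. 220.]
50 -45.5 61 [552. 197.] [153. 194.]
50 45.5 29 [701. 166.] [211. 321.]
50 59 29 [718. 157.] [227. 336.]
66 -45.5 29 [577. 208.] [105. 200.]
66 -45.5 61 [550. 178.] [153. 174.]
66 45.5 29 [700. 147.] [211. 300.]
66 59 29 [718. 139.] [227. 316.]
```

The finger ends are at z ≈ 63 mm in both views. I'll drop 3 mm more, close on the lid, then check.

```bash
python3 -m crank '[[0,-0.5,0.4,3,0],[0,-0.5,0.4,3,0],[1,-0.5,0.4,3,0],[1,-0.5,0.4,3,0],[1,-0.5,0.4,3,0],[1,-0.5,0.4,3,0],[1,-0.5,0.4,3,0],[1,-0.5,0.4,3,0]]'; python3 st.py
```

```text
clock: 40.4
position: [0.492, 0.0973, 0.0296]
orientation: [[0.965, 0.263, -0.0], [0.263, -0.965, -0.0], [-0.0, -0.0, -1.0]]
wrist_force: [-0.2, -0.8, 0.7]
gripper_width: 0.0572
t 40.4 clampTCP [-0.4 45. ] z 29.63 yawrel 0.28 F [-0.35 -0.7   0.74] T [-0.13  0.1   0.04] w 0.05724872574638554
```

```bash
python3 -m crank '[[1,0,0,-2,0],[1,0,0,-6,0],[1,0,0,-16,0],[1,0,0,-30,0],[1,0,0,-50,0],[1,0,0,-70,0],[1,0,0,-85,0],[1,0,0,-90,0]]'|grep -E 'force|width'; python3 st.py
python3 - <<'E'
from station import r
import cv2, numpy as np
k=dict(interpolation=cv2.INTER_CUBIC)
c=r.snapshot("scene")[120:220,240:340,::-1]
b=r.snapshot("side")[140:260,180:300,::-1]
cv2.imwrite("pics/k4.png",np.hstack([cv2.resize(c,(400,400),**k),cv2.convertScaleAbs(cv2.resize(b,(400,400),**k),alpha=1.3)]))
E
```

```text
wrist_force: [0.1, 0.5, -1.8]
gripper_width: 0.0573
t 41.4 clampTCP [ 0.1 45. ] z 120.85 yawrel 0.28 F [ 0.22  0.44 -1.76] T [-0.08  0.02  0.03] w 0.05733985408557643
```

View pics/k4.png

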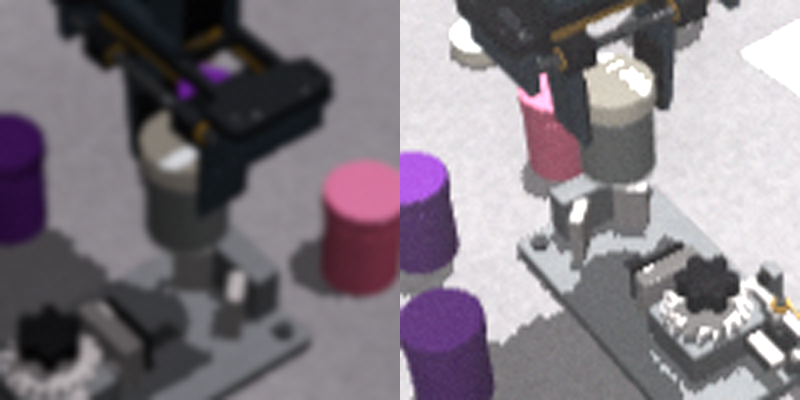

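Run:
```python
from h import *
# tray centre from corners in the scene view (z 12), tray is 150 square
S=r.camera_info("scene");D=r.camera_info("side")
a=[atz(S,u,.012)[:2] for u in [(87,229),(144,215.3),(153.8,259.5),(92.5,276)]]
b=[atz(D,u,.012)[:2] for u in [(258.3,359.5),(328.5,337),(362.5,411.5)]]
print(np.round(a,4),np.mean(a,0)); print(np.round(b,4), (b[0]+b[2])/2)
t=np.array([*((np.mean(a,0)+(b[0]+b[2])/2)/2)]);print(t)
s=r.sense(); d=np.array([*t,s['position'][2]])-s['position']; print(s['orientation'].T@d*1000)
```

```text
[[ 0.3832 -0.4191]
 [ 0.3942 -0.2713]
 [ 0.5456 -0.2798]
 [ 0.5365 -0.4282]] [ 0.46487311 -0.3496132 ]
[[ 0.3901 -0.2746]
 [ 0.5361 -0.2818]
 [ 0.5286 -0.4299]] [ 0.45932236 -0.3522689 ]
[ 0.46209774 -0.35094105]
[-1.46657669e+02  4.24692224e+02 -5.66727346e-02]
```

Jar lifted clear and upright. Next I'll carry it to the tray centre (0.462, -0.351).

```bash
python3 -m crank '[[1,-8,23,0,0],[1,-22,64,0,0],[1,-40,115,0,0],[1,-58,167,0,0],[1,-76,219,0,0],[1,-92,267,0,0],[1,-106,307,0,0],[1,-116,337,0,0]]'|grep -E 'force|width'; python3 -m crank '[[1,-8,25,0,0],[1,-15,46,0,0],[1,-21,62,0,0],[1,-25,75,0,0],[1,-28,83,0,0],[1,-30,87,0,0],[1,-30.5,88,0,0],[1,-30.5,88,0,0]]'|grep -E 'force|width'
python3 - <<'E'
from h import *
import cv2
s=r.sense(); print(s['clock'],s['position'],s['orientation'][:,2]); d=np.array([.462,-.351,s['position'][2]])-s['position']; print(s['orientation'].T@d*1000)
k=dict(interpolation=cv2.INTER_CUBIC)
c=r.snapshot("scene")[170:300,70:200,::-1]
b=r.snapshot("side")[260:420,240:400,::-1]
cv2.imwrite("pics/k5.png",np.hstack([cv2.resize(c,(400,400),**k),cv2.resize(b,(400,400),**k)]))
E
```

```text
wrist_force: [-0.1, 0.1, -1.2]
gripper_width: 0.0573
wrist_force: [-0.6, -0.8, -2.7]
gripper_width: 0.0575
43.5 [ 0.4622184  -0.35091537  0.11964809] [-4.23669113e-05  9.16273642e-05 -9.99999995e-01]
[-2.32968704e-01  2.42639160e-02  1.49849504e-06]
```

View pics/k5.png

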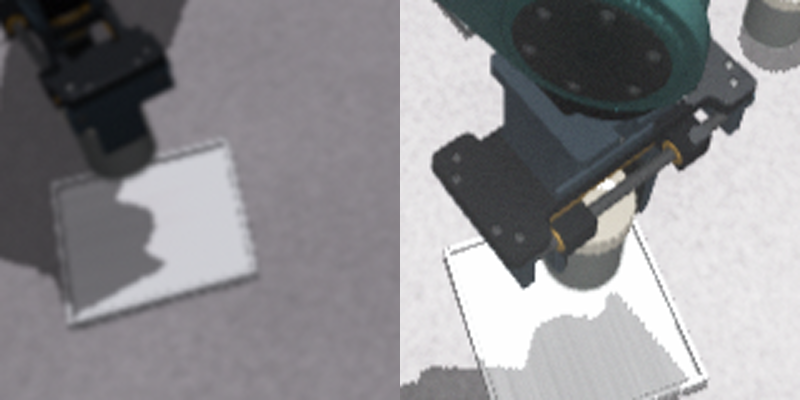

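```bash
python3 -m crank '[[1,0,0,8,0],[1,0,0,25,0],[1,0,0,45,0],[1,0,0,65,0],[1,0,0,80,0],[1,0,0,90,0],[1,0,0,95,0],[1,0,0,96,0]]'|grep -E 'force|width'; python3 st.py; python3 -m crank '[[1,0,0,0.4,0],[1,0,0,0.8,0],[1,0,0,1.2,0],[1,0,0,1.6,0],[1,0,0,2,0],[1,0,0,2.4,0],[1,0,0,2.4,0],[1,0,0,2.4,0]]'|grep -E 'force|width'; python3 st.py
```

```text
wrist_force: [0.9, 0.4, -2.5]
gripper_width: 0.0571
t 44.6 clampTCP [-144.7 -380.8] z 23.61 yawrel 0.28 F [ 0.97  0.13 -2.51] T [-0.08 -0.    0.01] w 0.057086821423882286
wrist_force: [-0.0, -0.3, -2.1]
gripper_width: 0.0573
t 45.6 clampTCP [-144.8 -380.7] z 21.21 yawrel 0.28 F [-0.07 -0.26 -2.08] T [-0.04  0.04 -0.03] w 0.057345868450955184
```

```bash
python3 -m crank '[[1,0,0,0.2,0],[1,0,0,0.4,0],[1,0,0,0.6,0],[1,0,0,0.8,0],[1,0,0,1,0],[1,0,0,1.2,0],[1,0,0,1.2,0],[1,0,0,1.2,0]]'|grep -E 'force|width'; python3 st.py
```

```text
wrist_force: [0.3, -0.3, -2.7]
gripper_width: 0.0577
t 46.6 clampTCP [-144.8 -380.7] z 20.05 yawrel 0.28 F [ 0.19 -0.35 -2.73] T [-0.01  0.01 -0.05] w 0.0577131571783524
```

```bash
python3 -m crank '[[1,0,0,0.1,0],[1,0,0,0.2,0],[1,0,0,0.3,0],[1,0,0,0.4,0],[1,0,0,0.5,0],[1,0,0,0.6,0],[1,0,0,0.6,0],[1,0,0,0.6,0]]'|grep -E 'force|width'; python3 st.py
```

```text
wrist_force: [-2.2, 0.7, 4.9]
gripper_width: 0.0575
t 47.6 clampTCP [-144.8 -380.7] z 19.64 yawrel 0.28 F [-1.98  1.24  4.87] T [0.16 0.42 0.01] w 0.05752578203436192
```

Landed at z 19.6, as predicted, with a gentle +5 N. Now release and rise.

```bash
python3 -m crank '[[0.3,0,0,0,0],[0.15,0,0,0,0],[0,0,0,0,0],[0,0,0,0,0],[0,0,0,0,0],[0,0,0,0,0],[0,0,0,0,0],[0,0,0,0,0]]'|grep -E 'force|width'; python3 -m crank '[[0,0,0,-5,0],[0,0,0,-20,0],[0,0,0,-45,0],[0,0,0,-75,0],[0,0,0,-110,0],[0,0,0,-145,0],[0,0,0,-170,0],[0,0,0,-170,0]]'|grep -E 'force|width'
python3 - <<'E'
from h import *
import cv2
k=dict(interpolation=cv2.INTER_CUBIC)
cv2.imwrite("pics/z1.png",r.snapshot("scene")[:,:,::-1]); b=r.snapshot("side")[:,:,::-1]; cv2.imwrite("pics/z2.png",b)
print(r.sense()['clock'])
E
python3 st.py
```

```text
wrist_force: [-0.0, -0.8, 0.4]
gripper_width: 0.0915
wrist_force: [-0.6, 0.0, 0.6]
gripper_width: 0.0913
49.7
t 49.7 clampTCP [-144.9 -380.5] z 189.61 yawrel 0.28 F [-0.12 -0.83 -0.39] T [-0.1   0.    0.03] w 0.09120511253984054
```

View pics/z1.png

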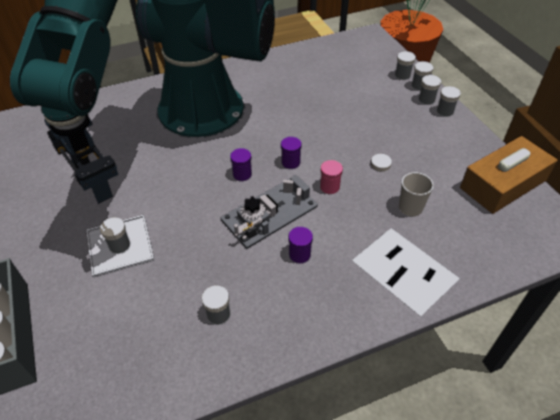

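View pics/z2.png

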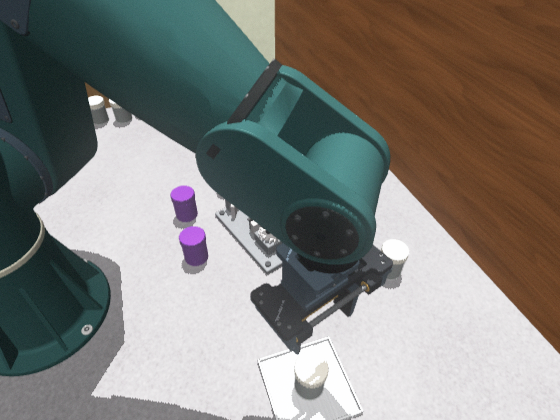

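Jar stands upright in the tray (scene (116,236), side (311,375)), the gripper is clear, and the other things are where they were.

```bash
python3 -c "
from station import r
print(r.job_done())"
```

```text
the job is handed in; nothing more can be done
None
```

The jar is standing upright in the metal tray near its centre. The clamp is fully open and the pawl is back in the teeth. I handed the job in at about 50 s, and no verdict is reported.

**Pawl:** I pushed the pin in small steps. The force held at about 8–9 N while the nose slid out, then dropped to about 4 N, and I held it there for about 3 s. In the picture taken then, the nose looked only about 0.4 mm from the stop. That is too close for the picture to rule out touching, but the force stayed within the 3–5 N holding range, so any touch was light.

**Jaw:** It measured 20 mm of travel against the 20.3 mm stated, and two pictures a second apart showed it was no longer moving. After I let go, the wrist view showed the pawl's nose back in the teeth.

**Jar:** I gripped it by the lid and lifted it clear. I set it down at the expected height with about 5 N.

**Last checks:** The final pictures show the jar upright in the tray, the gripper clear, and the visible bystanders where they were.

**What disagreed:** The fingers really end about 31–33 mm above the reported TCP position. My first approach passed over the pin without touching it and cost about 12 s. I then worked from heights measured in the pictures.

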